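# Clear the pressing surface, lift the beeswax with tongs

## Robot

A 7-joint arm with a two-finger parallel gripper is mounted at the origin on a cart in front of the work surface, level with it; the furniture and walls round the work are solid. World frame = base frame: x ahead of the robot, y to its left, z up, the work surface at z = 0. Lengths are in m, angles in rad, forces in N, time in s.
With the tool pointing down it reaches from about 0.4 to 0.85 m from the base axis. Payload 4.5 kg.
Tool frame: the origin (TCP) lies between the finger pads; the fingertips stand r.tip_reach ahead of it and the grasp point (between the pads) lies 11 mm behind it (r.tip_reach is the distance from the TCP to the fingertips, in m); z points along the fingers, y is the line along which they close (so a half turn about z gives the same grasp; the last joint's range is limited). The gripper opens to 88 mm and grips with 3 to 60 N. Pads are 18 mm wide; open, the fingers measure 123 mm over their backs; the gripper's body (75 mm by 187 mm) begins 45 mm behind the grasp point.
Start: joints at [-1.271, 0.689, -0.195, 1.565, 0.157, 0.902, -0.215], TCP at [0.164, 0.603, 0.247] pointing down, gripper open.
Joint ranges: [-3.01, 3.01], [-0.46, 2.08], [-1.47, 1.51], [0.13, 2.56], [-1, 4.14], [0.04, 2.09], [-2.66, 2.66]. Speed limits (rad/s): [2.57, 2.57, 3.14, 3.14, 3.14, 3.14, 3.14].

## Interface

Orientations are given as a unit quaternion [x, y, z, w].
In Python, from plant import r, vision, workorder gives the robot as it stands.
- The arm moves only by the tool drive_tool, never from a script. Its argument "targets" is a list of rows, each an object of numbers: "tx", "ty", "tz": the shift along the world's x, y, z in units of 0.03 m (1.0 is 0.03 m); "wx", "wy", "wz": the turn, a rotation vector about the world's x, y, z in units of 60 degrees (1.0 is 60 degrees); "claw": the opening, from -1 (shut) to 1 (fully open). A call has exactly 8 rows; each row shifts and turns the commanded pose from where the row before left it; what a row does not reach is not made up. A row lasts 1/10 s, in which the tool goes at most 50 mm and 8.59 degrees, less where a joint would pass 70% of its speed; a pose out of reach is approached as far as the arm can. A call with a number of a shift or a turn outside -1 to 1 is refused whole. A call with a gripper value outside its range is refused whole. The fingers move at their own pace and stop on an object; "force" is the grip in N (left out, the last holds). Time passes only in rows, so rows that do not move let the fingers close, or fill a call up. It gives the time, the measured TCP pose, the force, the opening and the grip force at its end, in the units of the state.
- r.get_state(): the state, without advancing time (a new reading comes with each control period).
- vision.snapshot(name): name is "scene" or "top" or "wrist"; returns a dict with "image" (480x640x3 uint8, blue, green, red), "range_z" (480x640 float32, m along the optical axis (not along the pixel's ray), 0 where there is no reading), "K" (3x3 intrinsics, pixels), "cam_to_world" (4x4, takes a point from camera to world coordinates). Camera axes: x right, y up, looking along -z (the intrinsics and any distortion apply to the point x, -y, -z); pixel columns grow to the right and rows downward; lengths in m; the calibration is good to about 2 mm. A picture is of the moment at which its call begins.
- workorder.finish_job(): hands the job in; it is judged then, once.
The state is a dict: "clock": time; "q": joint angles; "qd": joint speeds; "joint_torque": joint torques, N m; "tool_pos": TCP position; "eef_rot": TCP orientation; "contact_force": force on the tool from outside, world axes, zero at the start; "moment": the same for the moment, N m; "opening": opening from 0.0 (shut) to 1.0 (fully open); "finger_force": force on a finger pad.
Only numpy, scipy, OpenCV 4.12 (cv2) and the standard library are available. Lean on these libraries where they do the work, as an engineer would, in place of code of your own. Each camera call takes 0.05 s, during which the arm holds its last target. There are 200 camera calls.

## Task

Get the ironing top ready for pressing: first drop the two bits of waste, the crumpled paper ball and the empty cardboard thread tube, into the round scrap bin. Then take the wooden tongs, close them on the sticky round cake of beeswax (which the gripper itself must never touch) and lift it about 12 cm off the surface. Finish while still holding it up in the tongs, motionless, with nothing else carrying it; leave the other things where they are.

Things in the scene. Friction and masses are not known exactly. Their poses are not given: they have to be found in the camera images.
- paper_center (a point): Crumpled off-white paper ball, firm, roughly round, 36 mm high and 41 to 46 mm across; this point is its centre, 18 mm above the surface. Grasp from above in any direction.
- tube_center (a point): Empty thread tube of brown cardboard, standing on end: 30 mm outside diameter, 3.5 mm wall, 55 mm high; this point is its centre, half-way up.
- bin_mouth (a point): Round open steel scrap bin that cannot be moved, 80 mm high, 132 mm across at the rim (126 mm inside) and 108 mm across at the foot; this point is the centre of its mouth at rim height. Waste may be let go a little above the mouth.
- tongs_grip (a point): Wooden tongs lying on edge, 190 mm long: two arms 24 mm high, 6 mm thick, hinged at the rear, spread sideways by a spring, 65 g. This point: half-way up, between the arms at the grooved grip zone (20 mm either way), also the balance point; hinge 80 mm behind. x points to the jaws, y across. Hold by squeezing both arms along y. Outside width here 55 mm open, 38 mm closed on the 34 mm wax.
- tongs_jaw (a point): Middle between the jaws of the open tongs, 85 mm ahead (+x) of the grip point, half-way up; axes as there. The jaws reach 20 mm farther and are 87 mm wide over all, 58 mm clear inside at the narrowest. When the fingers squeeze, both arms swing in alike and the jaws stay centred on the line through the grip point midway between the fingers.
- tongs_arm (a joint): Closing angle of the tongs, rad: 0 open (at rest), about 0.22 closed on the wax. The spring pushes the arms apart at the grip with 2.6 N when open, 4.3 N closed on the wax; fingers stopped at 46 mm apart carry the tongs still open (42 mm clear between the jaws at the narrowest). Closing on the wax takes 10 N of grip or more.
- wax_center (a point): Round yellow cake of beeswax lying flat, 34 mm diameter, 12 mm high, 20 g; this point is its centre, 6 mm above the surface. It is sticky: only the tongs may touch it.
- spool: Bystander: full spool of cream thread with white flanges, 36 mm diameter, 60 mm high, standing; origin at its foot. Leave it.
- flat_tin: Bystander: flat round tin with a dark lid, 48 mm diameter, 20 mm high; origin at its underside. Leave it.
- chalk: Bystander: white triangular tailor's chalk, 40 x 43 x 8 mm, lying flat; origin at its underside. Leave it.
- cutter: Bystander: rotary cutter with a yellow handle, 170 mm long, 47 mm wide, 22 mm high, lying; origin at its underside. Leave it.
Not all that is in view belongs to the job. What is shaped like the part that bears paper_center but orange is not meant. Of the things that look like the part that bears wax_center, the smaller one is meant.

How it is judged:
On the way, in this order (a step that is already met when the one before it is completed fails the run):
1. the paper ball and the thread tube both lie in the scrap bin, let go (horizontal distance between each of paper_center, tube_center and bin_mouth below 0.062 m and z of paper_center in the frame of bin_mouth below 0 m and z of tube_center in the frame of bin_mouth below 0.005 m and contact force between the fingers and paper_ball below 0.1 N and contact force between the fingers and tube below 0.1 N), for 0.2 s.
2. the tongs, held in the gripper, are closed on the beeswax (contact force between the fingers and tongs above 1 N and contact force between tongs_arm and wax above 0.3 N and value of joint tongs_arm above 0.12 rad), for 0.2 s.
At the end, for the whole second after the job is handed in: The beeswax is gripped between the arms of the tongs, which the gripper holds: centre over 9 cm above the surface, under 3 cm/s, not touched by the fingers. Paper ball and tube are in the bin: centres within 62 mm of its axis and below the rim (tube at most 5 mm above it) (all of step 2 and height (world z) of wax_center above 0.09 m and distance between wax_center and tongs_grip above 0.06 m and z of wax_center in the frame of tongs_grip between -0.017 and 0.017 m and contact force between the fingers and wax below 0.1 N and linear speed of wax below 0.03 m/s and horizontal distance between each of paper_center, tube_center and bin_mouth below 0.062 m and z of paper_center in the frame of bin_mouth below 0 m and z of tube_center in the frame of bin_mouth below 0.005 m); the arm keeps its last pose, push and grip.
It fails at once if the gripper touches the beeswax (contact force between any of the fingers, the arm and wax above 0.3 N).
It fails at once if a bystander (spool, flat tin, chalk, rotary cutter) is moved by more than 3 cm (distance of any of spool, flat_tin, chalk, cutter from where it was at the start of the episode above 0.03 m).
It also fails if it takes over 66 s, if anything falls off the work surface, if the arm or the gripper's body presses on something with over 40 N, if the wrist force passes 120 N, or if a joint passes its speed limit or range.

## Working session

There is one attempt and no reset: what is moved stays moved. The work goes in short steps, Python scripts to look and compute and a tool call to move; the robot and the scene stay as the last step left them, time stands still between calls to the robot, and variables do not carry over. Pictures are saved under pics/ and viewed, at most 10 in all, crops included, and the job is handed in when it is done.

Besides the shell and the picture viewer there is one more tool, called after "Emit:" by a JSON object that holds its "name" and its "arguments". drive_tool: Moves the arm, as the interface text tells. Its arguments: {"type":"object","properties":{"targets":{"type":"array","items":{"type":"object","properties":{"tx":{"type":"number"},"ty":{"type":"number"},"tz":{"type":"number"},"wx":{"type":"number"},"wy":{"type":"number"},"wz":{"type":"number"},"claw":{"type":"number"}}}},"force":{"type":"number"}},"required":["targets"]}

```bash
mkdir -p pics; ls
cat > h.py <<'E'
import numpy as np, cv2
from plant import r, vision, workorder
def snap(n,f):
    s=vision.snapshot(n); cv2.imwrite(f'pics/{f}.png',s['image'])
    np.savez(f'{f}.npz',z=s['range_z'],K=s['K'],T=s['cam_to_world'],im=s['image']); return s
def cloud(f):
    d=np.load(f+'.npz'); z=d['z']; K=d['K']; v,u=np.mgrid[:480,:640]
    p=np.stack([(u-K[0,2])/K[0,0]*z,-(v-K[1,2])/K[1,1]*z,-z,np.ones_like(z)],-1)
    return (p@d['T'].T)[...,:3], d['im'], z
E
python3 - <<'E'
from h import *
snap('top','top0'); snap('scene','scene0')
s=r.get_state(); print({k:np.round(s[k],3) for k in s}, r.tip_reach)
d=np.load('top0.npz'); print(d['T'],d['K'])
E
```

```text
pics
{'clock': np.float64(0.1), 'q': array([-1.271,  0.69 , -0.195,  1.566,  0.157,  0.902, -0.215]), 'qd': array([-0.   , -0.002,  0.001, -0.003,  0.002, -0.   ,  0.   ]), 'joint_torque': array([-3.0000e-03, -5.2849e+01, -1.2710e+00, -1.5383e+01, -5.3000e-02,
        2.0000e-03,  0.0000e+00]), 'tool_pos': array([0.164, 0.603, 0.246]), 'eef_rot': array([ 0.132,  0.991, -0.001, -0.   ]), 'contact_force': array([ 0.094, -0.109, -0.05 ]), 'moment': array([-0.04 ,  0.021, -0.02 ]), 'finger_force': np.float64(0.0), 'opening': np.float64(0.998)} 0.008
[[ 0.09073886  0.85609597 -0.5087889  -0.20789196]
 [-0.99577959  0.085057   -0.03447197  0.06965544]
 [ 0.01376474  0.50976955  0.86020087  1.34060618]
 [ 0.          0.          0.          1.        ]] [[601.65674191   0.         325.48790841]
 [  0.         601.65674191 224.34301277]
 [  0.           0.           1.        ]]
```

View pics/top0.png

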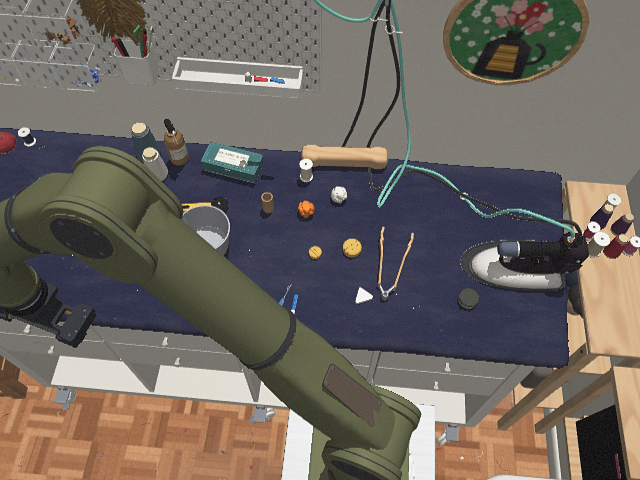

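View pics/scene0.png

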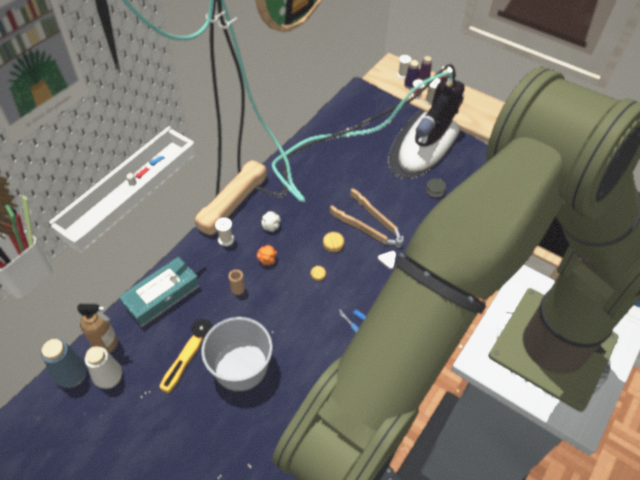

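Top view candidates: white ball (339,195) is the paper and orange (306,209) is the decoy. The tube is the brown hollow at (267,202), not the spool (306,170). The small yellow cake (315,253) is the wax and the larger one (352,248) is the decoy. Also: tongs (390,265) with hinge at (385,294) and jaws up, bin (208,230), chalk (363,296), tin (468,299).

Run:
```python
from h import *
P,im,z=cloud('top0')
cv2.imwrite('pics/crop0.png',cv2.resize(im[150:310,180:430],None,fx=3.2,fy=3.2,interpolation=cv2.INTER_CUBIC)[:600])
hsv=cv2.cvtColor(im,cv2.COLOR_BGR2HSV)
def stat(n,box,zlo,zhi):
    u0,v0,u1,v1=box; p=P[v0:v1,u0:u1].reshape(-1,3); zz=z[v0:v1,u0:u1].ravel()
    p=p[(zz>0)&(p[:,2]>zlo)&(p[:,2]<zhi)]
    print(n,len(p),'med',np.median(p,0).round(3),'min',p.min(0).round(3),'max',p.max(0).round(3),'mid',((p.min(0)+p.max(0))/2).round(3))
stat('paper',(326,182,352,208),.008,.06)
stat('orange',(295,196,318,222),.008,.06)
stat('tube top',(256,186,280,218),.045,.07)
stat('spool',(295,155,318,185),.045,.08)
stat('wax',(304,243,326,263),.006,.03)
stat('bigwax',(340,235,364,261),.006,.03)
stat('tongs',(372,224,418,305),.012,.04)
stat('tin',(455,286,482,312),.012,.04)
stat('chalk',(353,286,374,306),.004,.02)
stat('binrim',(178,190,240,270),.070,.09)
print(P[310:320:3,420:440:8].round(3).tolist(), P[230:232,270].round(3))
```

```text
paper 207 med [0.663 0.097 0.028] min [0.646 0.076 0.01 ] max [0.689 0.117 0.04 ] mid [0.668 0.097 0.025]
orange 199 med [0.61  0.177 0.03 ] min [0.593 0.156 0.008] max [0.638 0.203 0.04 ] mid [0.616 0.18  0.024]
tube top 63 med [0.617 0.279 0.051] min [0.604 0.264 0.045] max [0.635 0.293 0.06 ] mid [0.62  0.278 0.052]
spool 134 med [0.729 0.19  0.058] min [0.711 0.173 0.045] max [0.747 0.208 0.067] mid [0.729 0.19  0.056]
wax 108 med [0.497 0.143 0.01 ] min [0.482 0.115 0.006] max [0.523 0.158 0.017] mid [0.503 0.137 0.012]
bigwax 274 med [0.516 0.051 0.014] min [0.492 0.026 0.006] max [0.542 0.074 0.023] mid [0.517 0.05  0.015]
tongs 410 med [ 0.481 -0.039  0.021] min [ 0.387 -0.102  0.012] max [ 0.581 -0.017  0.031] mid [ 0.484 -0.059  0.021]
tin 294 med [ 0.406 -0.236  0.019] min [ 0.383 -0.26   0.012] max [ 0.432 -0.213  0.028] mid [ 0.407 -0.236  0.02 ]
chalk 142 med [0.391 0.018 0.007] min [ 0.366 -0.007  0.004] max [0.414 0.033 0.013] mid [0.39  0.013 0.009]
binrim 281 med [0.546 0.404 0.077] min [0.444 0.349 0.07 ] max [0.566 0.475 0.088] mid [0.505 0.412 0.079]
[[[0.371, -0.124, -0.002], [0.372, -0.142, 0.001], [0.375, -0.162, -0.003]], [[0.361, -0.123, 0.002], [0.363, -0.142, 0.002], [0.368, -0.162, -0.004]], [[0.355, -0.124, -0.0], [0.36, -0.144, -0.007], [0.358, -0.162, -0.0]], [[0.348, -0.124, -0.003], [0.35, -0.143, -0.003], [0.35, -0.161, 0.001]]] [[ 0.557  0.265 -0.005]
 [ 0.553  0.264 -0.003]]
```

View pics/crop0.png

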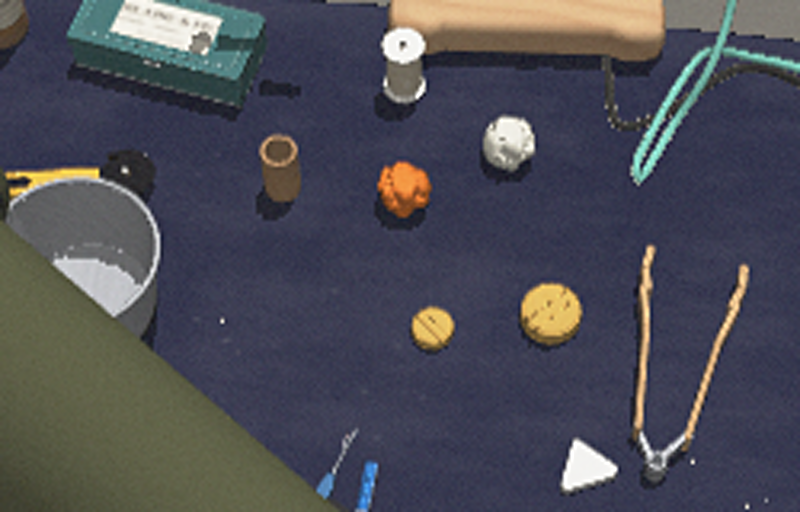

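The crop confirms it: the white ball is at (510,143), the small wax at (432,328) and the brown tube at (280,168), with the tongs' hinge at the near end. Moving toward the paper ball.

Emit:
{"name": "drive_tool", "arguments": {"targets": [{"tx": 1, "ty": -1, "claw": 1}, {"tx": 1, "ty": -1, "claw": 1}, {"tx": 1, "ty": -1, "claw": 1}, {"tx": 1, "ty": -1, "claw": 1}, {"tx": 1, "ty": -1, "claw": 1}, {"tx": 1, "ty": -1, "claw": 1}, {"tx": 1, "ty": -1, "claw": 1}, {"tx": 1, "ty": -1, "claw": 1}], "force": 15}}

```text
validation failed for argument at $.ta...
```

Emit:
{"name": "drive_tool", "arguments": {"targets": [{"tx": 1, "ty": -1, "claw": 1}, {"tx": 1, "ty": -1, "claw": 1}, {"tx": 1, "ty": -1, "claw": 1}, {"tx": 1, "ty": -1, "tz": -0.5, "claw": 1}, {"tx": 1, "ty": -1, "tz": -0.5, "claw": 1}, {"tx": 1, "ty": -1, "tz": -0.5, "claw": 1}, {"tx": 1, "ty": -1, "tz": -0.5, "claw": 1}, {"tx": 1, "ty": -1, "tz": -0.5, "claw": 1}]}}

```text
validation failed for argument at $.ta...
```

Run:
```python
from h import *
s=r.get_state(); print(s['clock'],s['tool_pos'],s['eef_rot'],s['opening'])
snap('top','top1'); snap('wrist','w1')
P,im,z=cloud('top1')
def stat(n,box,zlo,zhi):
    u0,v0,u1,v1=box; p=P[v0:v1,u0:u1].reshape(-1,3); zz=z[v0:v1,u0:u1].ravel()
    p=p[(zz>0)&(p[:,2]>zlo)&(p[:,2]<zhi)]
    print(n,len(p),((np.percentile(p,2,0)+np.percentile(p,98,0))/2).round(3))
    return p
p=stat('binrim',(178,190,240,270),.074,.088)
A=np.c_[2*p[:,:2],np.ones(len(p))]; c=np.linalg.lstsq(A,(p[:,:2]**2).sum(1),rcond=None)[0]; print('bin',c[:2])
```

```text
0.1 [0.16404722 0.60251514 0.24599665] [ 1.32426527e-01  9.91192492e-01 -8.10363799e-04 -5.44194958e-05] 0.997977629092177
binrim 210 [0.507 0.411 0.08 ]
bin [0.49643056 0.41659211]
```

View pics/w1.png

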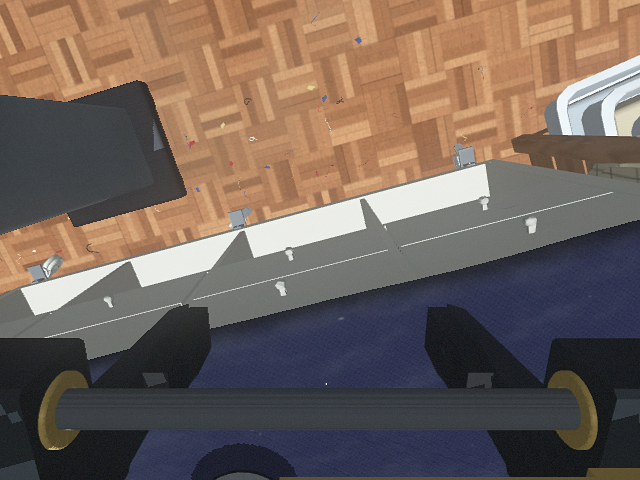

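The moves were refused, probably because every key is required. The wrist view shows only the front table edge, with the fingers at (190,330) and (440,330). Trying again with full rows.

Emit:
{"name": "drive_tool", "arguments": {"targets": [{"tx": 1, "ty": -1, "tz": 0, "wx": 0, "wy": 0, "wz": 0, "claw": 1}, {"tx": 1, "ty": -1, "tz": 0, "wx": 0, "wy": 0, "wz": 0, "claw": 1}, {"tx": 1, "ty": -1, "tz": 0, "wx": 0, "wy": 0, "wz": 0, "claw": 1}, {"tx": 1, "ty": -1, "tz": 0, "wx": 0, "wy": 0, "wz": 0, "claw": 1}, {"tx": 1, "ty": -1, "tz": 0, "wx": 0, "wy": 0, "wz": 0, "claw": 1}, {"tx": 1, "ty": -1, "tz": 0, "wx": 0, "wy": 0, "wz": 0, "claw": 1}, {"tx": 1, "ty": -1, "tz": 0, "wx": 0, "wy": 0, "wz": 0, "claw": 1}, {"tx": 1, "ty": -1, "tz": 0, "wx": 0, "wy": 0, "wz": 0, "claw": 1}], "force": 15}}

```text
clock: 1.0
tool_pos: [0.4052, 0.3617, 0.2467]
eef_rot: [0.132, 0.991, 0.0, 0.0]
contact_force: [0.6, 1.1, -0.3]
opening: 1.002
finger_force: 0.0
```

Emit:
{"name": "drive_tool", "arguments": {"targets": [{"tx": 1, "ty": -1, "tz": 0, "wx": 0, "wy": 0, "wz": 0, "claw": 1}, {"tx": 1, "ty": -1, "tz": 0, "wx": 0, "wy": 0, "wz": 0, "claw": 1}, {"tx": 1, "ty": -1, "tz": -0.5, "wx": 0, "wy": 0, "wz": 0, "claw": 1}, {"tx": 1, "ty": -1, "tz": -0.5, "wx": 0, "wy": 0, "wz": 0, "claw": 1}, {"tx": 1, "ty": -1, "tz": -0.5, "wx": 0, "wy": 0, "wz": 0, "claw": 1}, {"tx": 1, "ty": -1, "tz": -0.5, "wx": 0, "wy": 0, "wz": 0, "claw": 1}, {"tx": 1, "ty": -1, "tz": -0.5, "wx": 0, "wy": 0, "wz": 0, "claw": 1}, {"tx": 0.5, "ty": -0.5, "tz": -0.5, "wx": 0, "wy": 0, "wz": 0, "claw": 1}]}}

```text
clock: 1.8
tool_pos: [0.6319, 0.1331, 0.1558]
eef_rot: [0.135, 0.991, -0.001, 0.001]
contact_force: [-0.1, -0.1, 0.1]
opening: 0.997
finger_force: 0.0
```

Run:
```python
from h import *
snap('wrist','w2'); P,im,z=cloud('w2')
hsv=cv2.cvtColor(im,cv2.COLOR_BGR2HSV)
b=(P[...,0]>.62)&(P[...,0]<.72)&(P[...,1]>.05)&(P[...,1]<.14)&(P[...,2]>.01)&(P[...,2]<.05)&(z>0)&(hsv[...,1]<80)&(hsv[...,2]>110)
p=P[b]; print(len(p),p.min(0),p.max(0),np.median(p,0)); s=r.get_state(); print(s['tool_pos'])
P,im,z=cloud('top0')
```

```text
2599 [0.64951488 0.07417016 0.01102243] [0.69383808 0.11737495 0.03764754] [0.6664312  0.09819804 0.03217098]
[0.63221786 0.13001788 0.15307371]
```

View pics/w2.png

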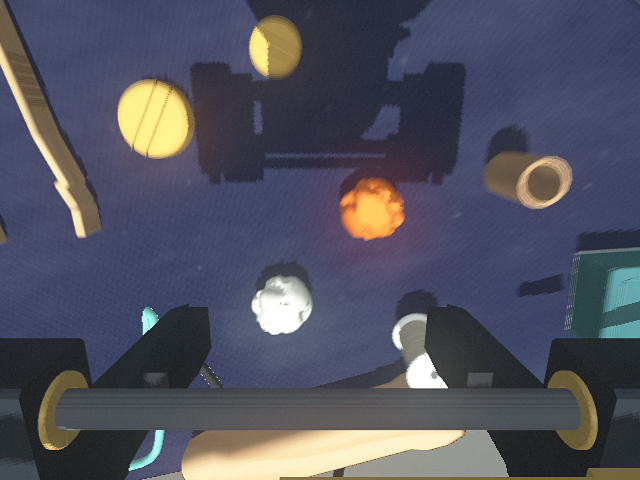

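Wrist view: the white ball is at (282,305), the orange ball at (372,210), the spool at (415,345) and the teal cable at (150,315). Turning the fingers along world y to clear the spool, then descending.

Emit:
{"name": "drive_tool", "arguments": {"targets": [{"tx": 0.63, "ty": -0.57, "tz": 0, "wx": 0, "wy": 0, "wz": 0.13, "claw": 0.6}, {"tx": 0.63, "ty": -0.57, "tz": -0.5, "wx": 0, "wy": 0, "wz": 0.13, "claw": 0.6}, {"tx": 0, "ty": 0, "tz": -0.8, "wx": 0, "wy": 0, "wz": 0, "claw": 0.6}, {"tx": 0, "ty": 0, "tz": -0.9, "wx": 0, "wy": 0, "wz": 0, "claw": 0.6}, {"tx": 0, "ty": 0, "tz": -0.9, "wx": 0, "wy": 0, "wz": 0, "claw": 0.6}, {"tx": 0, "ty": 0, "tz": -0.8, "wx": 0, "wy": 0, "wz": 0, "claw": 0.6}, {"tx": 0, "ty": 0, "tz": -0.5, "wx": 0, "wy": 0, "wz": 0, "claw": 0.6}, {"tx": 0, "ty": 0, "tz": -0.2, "wx": 0, "wy": 0, "wz": 0, "claw": 0.6}]}}

```text
clock: 2.65
tool_pos: [0.6658, 0.1041, 0.0172]
eef_rot: [-0.004, 1.0, -0.0, -0.001]
contact_force: [0.3, 0.5, 0.6]
opening: 0.799
finger_force: 0.0
```

Emit:
{"name": "drive_tool", "arguments": {"targets": [{"tx": 0, "ty": 0, "tz": 0, "wx": 0, "wy": 0, "wz": 0, "claw": 0.6}, {"tx": 0, "ty": 0, "tz": 0, "wx": 0, "wy": 0, "wz": 0, "claw": -0.3}, {"tx": 0, "ty": 0, "tz": 0, "wx": 0, "wy": 0, "wz": 0, "claw": -0.3}, {"tx": 0, "ty": 0, "tz": 0, "wx": 0, "wy": 0, "wz": 0, "claw": -0.3}, {"tx": 0, "ty": 0, "tz": 0, "wx": 0, "wy": 0, "wz": 0, "claw": -0.3}, {"tx": 0, "ty": 0, "tz": 0, "wx": 0, "wy": 0, "wz": 0, "claw": -0.3}, {"tx": 0, "ty": 0, "tz": 0, "wx": 0, "wy": 0, "wz": 0, "claw": -0.3}, {"tx": 0, "ty": 0, "tz": 0, "wx": 0, "wy": 0, "wz": 0, "claw": -0.3}]}}

```text
clock: 3.45
tool_pos: [0.6674, 0.1039, 0.0195]
eef_rot: [-0.003, 1.0, 0.0, 0.001]
contact_force: [-1.4, -1.3, 5.2]
opening: 0.475
finger_force: 15.0
```

Emit:
{"name": "drive_tool", "arguments": {"targets": [{"tx": 0, "ty": 0, "tz": 1, "wx": 0, "wy": 0, "wz": 0, "claw": -0.3}, {"tx": 0, "ty": 0, "tz": 1, "wx": 0, "wy": 0, "wz": 0, "claw": -0.3}, {"tx": 0, "ty": 0, "tz": 1, "wx": 0, "wy": 0, "wz": 0, "claw": -0.3}, {"tx": -0.5, "ty": 1, "tz": 1, "wx": 0, "wy": 0, "wz": 0, "claw": -0.3}, {"tx": -0.5, "ty": 1, "tz": 0.5, "wx": 0, "wy": 0, "wz": 0, "claw": -0.3}, {"tx": -0.5, "ty": 1, "tz": 0, "wx": 0, "wy": 0, "wz": 0, "claw": -0.3}, {"tx": -0.5, "ty": 1, "tz": 0, "wx": 0, "wy": 0, "wz": 0, "claw": -0.3}, {"tx": -0.5, "ty": 1, "tz": 0, "wx": 0, "wy": 0, "wz": 0, "claw": -0.3}]}}

```text
clock: 4.25
tool_pos: [0.5911, 0.255, 0.1537]
eef_rot: [-0.003, 1.0, 0.0, -0.0]
contact_force: [1.0, -0.5, -0.1]
opening: 0.478
finger_force: 15.0
```

Emit:
{"name": "drive_tool", "arguments": {"targets": [{"tx": -0.5, "ty": 1, "tz": 0, "wx": 0, "wy": 0, "wz": 0, "claw": -0.3}, {"tx": -0.5, "ty": 1, "tz": 0, "wx": 0, "wy": 0, "wz": 0, "claw": -0.3}, {"tx": -0.5, "ty": 1, "tz": 0, "wx": 0, "wy": 0, "wz": 0, "claw": -0.3}, {"tx": -0.5, "ty": 1, "tz": 0, "wx": 0, "wy": 0, "wz": 0, "claw": -0.3}, {"tx": -0.5, "ty": 1, "tz": 0, "wx": 0, "wy": 0, "wz": 0, "claw": -0.3}, {"tx": -0.4, "ty": 0.4, "tz": -0.5, "wx": 0, "wy": 0, "wz": 0, "claw": -0.3}, {"tx": 0, "ty": 0, "tz": -0.5, "wx": 0, "wy": 0, "wz": 0, "claw": -0.3}, {"tx": 0, "ty": 0, "tz": 0, "wx": 0, "wy": 0, "wz": 0, "claw": -0.3}]}}

```text
clock: 5.05
tool_pos: [0.5041, 0.4135, 0.121]
eef_rot: [-0.003, 1.0, -0.002, -0.002]
contact_force: [-0.4, -1.2, -0.6]
opening: 0.472
finger_force: 15.0
```

Run:
```python
from h import *
snap('scene','s2'); s=r.get_state(); print(s['tool_pos'],s['opening'],s['finger_force'])
P,im,z=cloud('s2')
b=(P[...,2]>.074)&(P[...,2]<.088)&(P[...,0]>.42)&(P[...,0]<.59)&(P[...,1]>.33)&(P[...,1]<.5)&(z>0)
p=P[b];print(len(p),p.min(0),p.max(0))
P,im,z=cloud('scene0')
b=(P[...,2]>.075)&(P[...,2]<.088)&(P[...,0]>.42)&(P[...,0]<.59)&(P[...,1]>.33)&(P[...,1]<.5)&(z>0)
p=P[b];print(len(p),p.min(0),p.max(0),(np.percentile(p,1,0)+np.percentile(p,99,0))/2)
```

```text
[0.50546541 0.41320603 0.12207329] 0.476931505306795 14.999739039922133
384 [0.43127934 0.34620308 0.07411832] [0.56628079 0.48184888 0.08697914]
625 [0.43206887 0.34626615 0.07505551] [0.56733092 0.48206606 0.08773136] [0.49903717 0.41470392 0.08075476]
```

Emit:
{"name": "drive_tool", "arguments": {"targets": [{"tx": 0, "ty": 0, "tz": 0, "wx": 0, "wy": 0, "wz": 0, "claw": 0.5}, {"tx": 0, "ty": 0, "tz": 0, "wx": 0, "wy": 0, "wz": 0, "claw": 0.5}, {"tx": 0, "ty": 0, "tz": 0, "wx": 0, "wy": 0, "wz": 0, "claw": 0.5}, {"tx": 0, "ty": 0, "tz": 0.5, "wx": 0, "wy": 0, "wz": 0, "claw": 0.4}, {"tx": 0.8, "ty": -1, "tz": 0, "wx": 0, "wy": 0, "wz": 0, "claw": 0.4}, {"tx": 0.8, "ty": -1, "tz": 0, "wx": 0, "wy": 0, "wz": 0, "claw": 0.4}, {"tx": 0.8, "ty": -1, "tz": 0, "wx": 0, "wy": 0, "wz": 0, "claw": 0.4}, {"tx": 0.8, "ty": -1, "tz": 0, "wx": 0, "wy": 0, "wz": 0, "claw": 0.4}]}}

```text
clock: 5.9
tool_pos: [0.6024, 0.2948, 0.1404]
eef_rot: [-0.003, 1.0, 0.0, 0.001]
contact_force: [0.8, 0.1, -1.0]
opening: 0.704
finger_force: 0.0
```

Emit:
{"name": "drive_tool", "arguments": {"targets": [{"tx": 0.6, "ty": -0.5, "tz": 0, "wx": 0, "wy": 0, "wz": 0, "claw": 0.4}, {"tx": 0, "ty": 0, "tz": 0, "wx": 0, "wy": 0, "wz": 0, "claw": 0.4}, {"tx": 0, "ty": 0, "tz": 0, "wx": 0, "wy": 0, "wz": 0, "claw": 0.4}, {"tx": 0, "ty": 0, "tz": 0, "wx": 0, "wy": 0, "wz": 0, "claw": 0.4}, {"tx": 0, "ty": 0, "tz": 0, "wx": 0, "wy": 0, "wz": 0, "claw": 0.4}, {"tx": 0, "ty": 0, "tz": 0, "wx": 0, "wy": 0, "wz": 0, "claw": 0.4}, {"tx": 0, "ty": 0, "tz": 0, "wx": 0, "wy": 0, "wz": 0, "claw": 0.4}, {"tx": 0, "ty": 0, "tz": 0, "wx": 0, "wy": 0, "wz": 0, "claw": 0.4}]}}

```text
clock: 6.7
tool_pos: [0.6187, 0.2812, 0.1387]
eef_rot: [-0.004, 1.0, 0.0, -0.0]
contact_force: [-0.5, 0.1, -0.0]
opening: 0.703
finger_force: 0.0
```

Run:
```python
from h import *
s=r.get_state(); print(s['clock'],s['tool_pos'],s['opening'])
snap('scene','s3')
for f in ('scene0','s3'):
    P,im,z=cloud(f); hsv=cv2.cvtColor(im,cv2.COLOR_BGR2HSV)
    b=(P[...,0]>.58)&(P[...,0]<.66)&(P[...,1]>.235)&(P[...,1]<.32)&(P[...,2]>.047)&(P[...,2]<.062)&(z>0)
    p=P[b]; 
    if len(p): print('tube',len(p),p.min(0).round(3),p.max(0).round(3))
    b=(np.hypot(P[...,0]-.5,P[...,1]-.4145)<.05)&(P[...,2]<.07)&(z>0)
    print('bin inner',b.sum(), P[b][:,2].max().round(3), (b&(P[...,2]>.02)&(P[...,2]<.05)).sum())
```

```text
6.7 [0.61870199 0.28118538 0.13873452] 0.7026055815839319
tube 96 [0.607 0.26  0.047] [0.638 0.291 0.06 ]
bin inner 1333 0.014 0
tube 98 [0.608 0.261 0.047] [0.638 0.291 0.059]
bin inner 1329 0.045 355
```

Paper is in the bin; the tube measures (0.622, 0.277).

Emit:
{"name": "drive_tool", "arguments": {"targets": [{"tx": 0.1, "ty": -0.13, "tz": -0.7, "wx": 0, "wy": 0, "wz": 0, "claw": 0.4}, {"tx": 0, "ty": 0, "tz": -1, "wx": 0, "wy": 0, "wz": 0, "claw": 0.4}, {"tx": 0, "ty": 0, "tz": -1, "wx": 0, "wy": 0, "wz": 0, "claw": 0.4}, {"tx": 0, "ty": 0, "tz": -0.7, "wx": 0, "wy": 0, "wz": 0, "claw": 0.4}, {"tx": 0, "ty": 0, "tz": -0.4, "wx": 0, "wy": 0, "wz": 0, "claw": 0.4}, {"tx": 0, "ty": 0, "tz": 0, "wx": 0, "wy": 0, "wz": 0, "claw": 0.4}, {"tx": 0, "ty": 0, "tz": 0, "wx": 0, "wy": 0, "wz": 0, "claw": -0.6}, {"tx": 0, "ty": 0, "tz": 0, "wx": 0, "wy": 0, "wz": 0, "claw": -0.6}], "force": 10}}

```text
clock: 7.55
tool_pos: [0.623, 0.2776, 0.0262]
eef_rot: [-0.003, 1.0, 0.001, 0.001]
contact_force: [0.8, 0.2, 0.1]
opening: 0.546
finger_force: 0.0
```

Emit:
{"name": "drive_tool", "arguments": {"targets": [{"tx": 0, "ty": 0, "tz": 0, "wx": 0, "wy": 0, "wz": 0, "claw": -0.6}, {"tx": 0, "ty": 0, "tz": 0, "wx": 0, "wy": 0, "wz": 0, "claw": -0.6}, {"tx": 0, "ty": 0, "tz": 0, "wx": 0, "wy": 0, "wz": 0, "claw": -0.6}, {"tx": 0, "ty": 0, "tz": 1, "wx": 0, "wy": 0, "wz": 0, "claw": -0.6}, {"tx": 0, "ty": 0, "tz": 1, "wx": 0, "wy": 0, "wz": 0, "claw": -0.6}, {"tx": 0, "ty": 0, "tz": 1, "wx": 0, "wy": 0, "wz": 0, "claw": -0.6}, {"tx": 0, "ty": 0, "tz": 1, "wx": 0, "wy": 0, "wz": 0, "claw": -0.6}, {"tx": 0, "ty": 0, "tz": 0, "wx": 0, "wy": 0, "wz": 0, "claw": -0.6}]}}

```text
clock: 8.35
tool_pos: [0.6246, 0.2785, 0.1496]
eef_rot: [-0.003, 1.0, 0.002, 0.004]
contact_force: [0.4, -0.2, 0.0]
opening: 0.323
finger_force: 10.0
```

Run:
```python
from h import *
P,im,z=cloud('s3')
b=(np.hypot(P[...,0]-.5,P[...,1]-.4145)<.055)&(P[...,2]<.07)&(P[...,2]>.018)&(z>0)&(im.min(-1)>0)
p=P[b]; print(p.min(0),p.max(0),np.median(p,0)); print(np.median(p[p[:,2]>.033],0))
```

```text
[0.45873151 0.35969433 0.01811924] [0.55450042 0.46194441 0.05117513] [0.50809296 0.41250403 0.03225183]
[0.50618577 0.41254051 0.03796291]
```

Emit:
{"name": "drive_tool", "arguments": {"targets": [{"tx": -0.8, "ty": 1, "tz": 0, "wx": 0, "wy": 0, "wz": 0, "claw": -0.6}, {"tx": -0.8, "ty": 1, "tz": 0, "wx": 0, "wy": 0, "wz": 0, "claw": -0.6}, {"tx": -0.8, "ty": 1, "tz": 0, "wx": 0, "wy": 0, "wz": 0, "claw": -0.6}, {"tx": -0.8, "ty": 0.8, "tz": 0, "wx": 0, "wy": 0, "wz": 0, "claw": -0.6}, {"tx": -0.9, "ty": 0.7, "tz": 0, "wx": 0, "wy": 0, "wz": 0, "claw": -0.6}, {"tx": 0, "ty": 0, "tz": 0, "wx": 0, "wy": 0, "wz": 0, "claw": -0.6}, {"tx": 0, "ty": 0, "tz": 0, "wx": 0, "wy": 0, "wz": 0, "claw": -0.6}, {"tx": 0, "ty": 0, "tz": 0, "wx": 0, "wy": 0, "wz": 0, "claw": -0.6}]}}

```text
clock: 9.15
tool_pos: [0.5002, 0.4103, 0.1442]
eef_rot: [-0.002, 1.0, -0.001, 0.0]
contact_force: [0.4, 0.0, 0.9]
opening: 0.327
finger_force: 10.0
```

Emit:
{"name": "drive_tool", "arguments": {"targets": [{"tx": -0.8, "ty": 0, "tz": 0, "wx": 0, "wy": 0, "wz": 0, "claw": -0.6}, {"tx": -0.3, "ty": 0.1, "tz": -0.8, "wx": 0, "wy": 0, "wz": 0, "claw": -0.6}, {"tx": 0, "ty": 0, "tz": -0.8, "wx": 0, "wy": 0, "wz": 0, "claw": -0.6}, {"tx": 0, "ty": 0, "tz": 0, "wx": 0, "wy": 0, "wz": 0, "claw": -0.6}, {"tx": 0, "ty": 0, "tz": 0, "wx": 0, "wy": 0, "wz": 0, "claw": 0}, {"tx": 0, "ty": 0, "tz": 0, "wx": 0, "wy": 0, "wz": 0, "claw": 0}, {"tx": 0, "ty": 0, "tz": 0, "wx": 0, "wy": 0, "wz": 0, "claw": 0}, {"tx": 0, "ty": 0, "tz": 0.5, "wx": 0, "wy": 0, "wz": 0, "claw": 0}]}}

```text
clock: 9.95
tool_pos: [0.4656, 0.414, 0.1115]
eef_rot: [-0.003, 1.0, -0.001, -0.001]
contact_force: [0.3, -0.3, -0.6]
opening: 0.497
finger_force: 0.0
```

Emit:
{"name": "drive_tool", "arguments": {"targets": [{"tx": 0, "ty": 0, "tz": 1, "wx": 0, "wy": 0, "wz": 0, "claw": 0}, {"tx": 0, "ty": 0, "tz": 1, "wx": 0, "wy": 0, "wz": 0, "claw": 0.5}, {"tx": 0, "ty": -1, "tz": 1, "wx": 0, "wy": 0, "wz": 0, "claw": 1}, {"tx": 0, "ty": -1, "tz": 0, "wx": 0, "wy": 0, "wz": 0, "claw": 1}, {"tx": 0, "ty": -1, "tz": 0, "wx": 0, "wy": 0, "wz": 0, "claw": 1}, {"tx": 0, "ty": -1, "tz": 0, "wx": 0, "wy": 0, "wz": 0, "claw": 1}, {"tx": 0, "ty": -1, "tz": 0, "wx": 0, "wy": 0, "wz": 0, "claw": 1}, {"tx": 0, "ty": -1, "tz": 0, "wx": 0, "wy": 0, "wz": 0, "claw": 1}]}}

```text
clock: 10.75
tool_pos: [0.4663, 0.234, 0.2034]
eef_rot: [-0.003, 1.0, 0.0, 0.001]
contact_force: [-0.0, 0.5, 0.3]
opening: 1.0
finger_force: 0.0
```

Run:
```python
from h import *
s=r.get_state(); print(s['clock'],s['tool_pos'],s['opening'])
a=snap('scene','s4')['image']; b=snap('top','t4')['image']
a=cv2.resize(a[270:420,150:350],(800,600)[:2]); 
cv2.imwrite('pics/c4.png',np.hstack([cv2.resize(a,(400,300)),cv2.resize(b[180:330,280:480],(400,300))]))
def tongs(f):
    P,im,z=cloud(f)
    m=(P[...,0]>.37)&(P[...,0]<.62)&(P[...,1]>-.13)&(P[...,1]<-.003)&(P[...,2]>.012)&(P[...,2]<.04)&(z>0)
    return P[m]
for f in ('scene0','top0','t4','s4'):
    p=tongs(f); 
    if len(p)<50: continue
    q=p[:,:2]; o=np.array([.484,-.06])
    for lo in np.arange(.38,.60,.02):
        k=q[(q[:,0]>lo)&(q[:,0]<lo+.02)]
        if len(k)>2: 
            y=np.sort(k[:,1]); g=np.argmax(np.diff(y)); print(f,round(lo+.01,2),'L',y[g+1:].mean().round(4) ,'R',y[:g+1].mean().round(4),'rng',y[[0,-1]].round(3))
```

```text
10.75 [0.46634562 0.23403704 0.20341242] 0.9995941335863009
scene0 0.39 L -0.006 R -0.0371 rng [-0.049 -0.006]
scene0 0.41 L -0.0235 R -0.0465 rng [-0.063 -0.023]
scene0 0.43 L -0.0228 R -0.0625 rng [-0.068 -0.016]
scene0 0.45 L -0.0228 R -0.0686 rng [-0.076 -0.02 ]
scene0 0.47 L -0.0235 R -0.0728 rng [-0.079 -0.02 ]
scene0 0.49 L -0.0245 R -0.0783 rng [-0.084 -0.021]
scene0 0.51 L -0.0245 R -0.0838 rng [-0.093 -0.02 ]
scene0 0.53 L -0.023 R -0.0915 rng [-0.097 -0.016]
scene0 0.55 L -0.0227 R -0.0969 rng [-0.104 -0.015]
scene0 0.57 L -0.0234 R -0.1004 rng [-0.105 -0.019]
top0 0.39 L -0.0296 R -0.0371 rng [-0.043 -0.029]
top0 0.41 L -0.0275 R -0.0517 rng [-0.062 -0.019]
top0 0.43 L -0.0211 R -0.0618 rng [-0.067 -0.018]
top0 0.45 L -0.0217 R -0.067 rng [-0.071 -0.019]
top0 0.47 L -0.0217 R -0.072 rng [-0.077 -0.019]
top0 0.49 L -0.0226 R -0.0767 rng [-0.082 -0.02 ]
top0 0.51 L -0.0226 R -0.0842 rng [-0.09  -0.019]
top0 0.53 L -0.0208 R -0.0907 rng [-0.097 -0.018]
top0 0.55 L -0.0214 R -0.0966 rng [-0.102 -0.017]
top0 0.57 L -0.0221 R -0.0977 rng [-0.101 -0.017]
t4 0.41 L -0.0602 R -0.0
[... 185 characters left out ...]
 R -0.0778 rng [-0.082 -0.072]
t4 0.51 L -0.077 R -0.0844 rng [-0.089 -0.077]
t4 0.53 L -0.0888 R -0.0944 rng [-0.097 -0.084]
t4 0.55 L -0.0888 R -0.0972 rng [-0.101 -0.089]
t4 0.57 L -0.0965 R -0.1006 rng [-0.101 -0.095]
s4 0.39 L -0.0043 R -0.0362 rng [-0.046 -0.004]
s4 0.41 L -0.024 R -0.0453 rng [-0.062 -0.024]
s4 0.43 L -0.0226 R -0.0624 rng [-0.069 -0.018]
s4 0.45 L -0.0232 R -0.0682 rng [-0.075 -0.02 ]
s4 0.47 L -0.0239 R -0.0724 rng [-0.078 -0.02 ]
s4 0.49 L -0.0244 R -0.0778 rng [-0.084 -0.019]
s4 0.51 L -0.0246 R -0.0841 rng [-0.092 -0.02 ]
s4 0.53 L -0.0243 R -0.0913 rng [-0.098 -0.021]
s4 0.55 L -0.0928 R -0.0996 rng [-0.104 -0.091]
s4 0.57 L -0.0993 R -0.1072 rng [-0.108 -0.096]
```

View pics/c4.png

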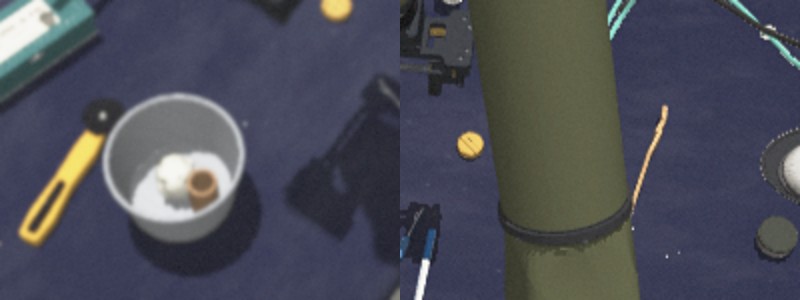

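Both pieces of waste are in the bin: the ball at (175,175) and the tube at (203,187) in the left half. The tongs' midline gives a heading of about -8° with the grip near (0.471, -0.048).

Emit:
{"name": "drive_tool", "arguments": {"targets": [{"tx": 0, "ty": -1, "tz": 0, "wx": 0, "wy": 0, "wz": -0.13, "claw": 1}, {"tx": 0, "ty": -1, "tz": 0, "wx": 0, "wy": 0, "wz": 0, "claw": 1}, {"tx": 0, "ty": -1, "tz": 0, "wx": 0, "wy": 0, "wz": 0, "claw": 1}, {"tx": 0, "ty": -1, "tz": 0, "wx": 0, "wy": 0, "wz": 0, "claw": 1}, {"tx": 0, "ty": -1, "tz": 0, "wx": 0, "wy": 0, "wz": 0, "claw": 1}, {"tx": 0, "ty": -1, "tz": 0, "wx": 0, "wy": 0, "wz": 0, "claw": 1}, {"tx": 0, "ty": -1, "tz": 0, "wx": 0, "wy": 0, "wz": 0, "claw": 1}, {"tx": 0, "ty": -1, "tz": -0.5, "wx": 0, "wy": 0, "wz": 0, "claw": 1}]}}

```text
clock: 11.65
tool_pos: [0.4682, -0.0052, 0.189]
eef_rot: [0.064, 0.998, 0.001, 0.003]
contact_force: [0.7, 0.4, 0.0]
opening: 0.995
finger_force: 0.0
```

Emit:
{"name": "drive_tool", "arguments": {"targets": [{"tx": 0.1, "ty": -1, "tz": -0.7, "wx": 0, "wy": 0, "wz": 0, "claw": 1}, {"tx": 0, "ty": -0.4, "tz": -0.7, "wx": 0, "wy": 0, "wz": 0, "claw": 1}, {"tx": 0, "ty": 0, "tz": 0, "wx": 0, "wy": 0, "wz": 0, "claw": 1}, {"tx": 0, "ty": 0, "tz": 0, "wx": 0, "wy": 0, "wz": 0, "claw": 1}, {"tx": 0, "ty": 0, "tz": 0, "wx": 0, "wy": 0, "wz": 0, "claw": 1}, {"tx": 0, "ty": 0, "tz": 0, "wx": 0, "wy": 0, "wz": 0, "claw": 1}, {"tx": 0, "ty": 0, "tz": 0, "wx": 0, "wy": 0, "wz": 0, "claw": 1}, {"tx": 0, "ty": 0, "tz": 0, "wx": 0, "wy": 0, "wz": 0, "claw": 1}]}}

```text
clock: 12.45
tool_pos: [0.4692, -0.0465, 0.1452]
eef_rot: [0.064, 0.998, 0.0, 0.0]
contact_force: [0.2, -0.7, -1.0]
opening: 0.999
finger_force: 0.0
```

Run:
```python
from h import *
s=r.get_state(); print(s['clock'],s['tool_pos'],s['eef_rot'].round(3),s['q'].round(2))
snap('wrist','w5'); snap('scene','s5'); 
P,im,z=cloud('w5')
m=(P[...,0]>.37)&(P[...,0]<.62)&(P[...,1]>-.13)&(P[...,1]<-.003)&(P[...,2]>.012)&(P[...,2]<.03)&(z>0)
q=P[m]; print(len(q),q.min(0),q.max(0))
for lo in np.arange(.38,.60,.015):
    k=q[(q[:,0]>lo)&(q[:,0]<lo+.015)]
    if len(k)>2:
        y=np.sort(k[:,1]); g=np.argmax(np.diff(y)); print(round(lo+.0075,3),'L',y[g+1:].mean().round(4),'R',y[:g+1].mean().round(4),'rng',y[[0,-1]].round(4))
P,im,z=cloud('scene0'); hsv=cv2.cvtColor(im,cv2.COLOR_BGR2HSV)
# wax & decoy by colour
m=(hsv[...,0]>15)&(hsv[...,0]<32)&(hsv[...,1]>110)&(hsv[...,2]>120)&(P[...,2]<.02)&(z>0)&(P[...,0]>.44)&(P[...,0]<.56)
for lo,hi in ((.1,.2),(.0,.1)):
    p=P[m&(P[...,1]>lo)&(P[...,1]<hi)&(P[...,2]>.004)]; print('wax',len(p),p.min(0).round(3),p.max(0).round(3))
```

```text
12.45 [ 0.46923086 -0.04653303  0.14518637] [0.064 0.998 0.    0.   ] [ 0.16  0.68 -0.25  2.11  0.41  0.39  1.02]
5134 [ 0.38763374 -0.10195585  0.01200571] [ 0.58111419 -0.01770337  0.02711014]
0.388 L -0.0363 R -0.0444 rng [-0.045  -0.0285]
0.402 L -0.0387 R -0.0519 rng [-0.0519 -0.028 ]
0.418 L -0.0241 R -0.0562 rng [-0.0633 -0.0185]
0.433 L -0.022 R -0.0622 rng [-0.067  -0.0181]
0.448 L -0.0225 R -0.066 rng [-0.0715 -0.019 ]
0.463 L -0.0229 R -0.0699 rng [-0.0751 -0.0195]
0.478 L -0.0234 R -0.0737 rng [-0.0781 -0.0198]
0.493 L -0.0239 R -0.0776 rng [-0.0821 -0.0205]
0.508 L -0.0242 R -0.0825 rng [-0.0885 -0.0209]
0.523 L -0.0228 R -0.0887 rng [-0.0945 -0.0194]
0.538 L -0.0223 R -0.0917 rng [-0.0988 -0.0177]
0.553 L -0.0221 R -0.097 rng [-0.1018 -0.0179]
0.568 L -0.0231 R -0.0978 rng [-0.102  -0.0179]
0.583 L -0.0211 R -0.0254 rng [-0.0282 -0.0209]
wax 152 [0.484 0.125 0.004] [0.514 0.157 0.019]
wax 272 [0.497 0.027 0.004] [0.543 0.075 0.02 ]
```

View pics/w5.png

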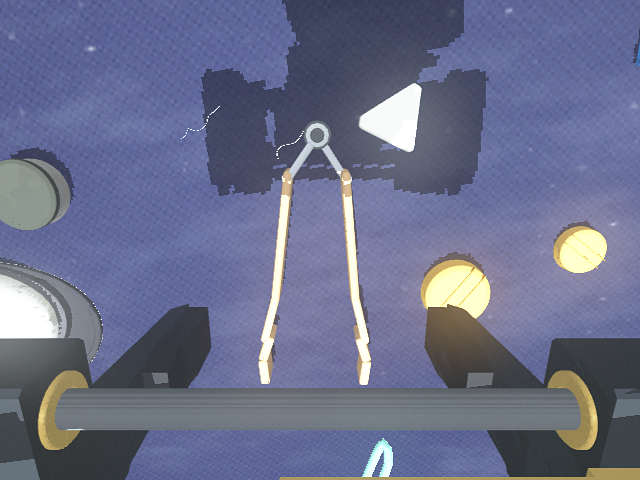

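The wrist view shows the tongs aligned with the gripper: hinge at (317,133), jaw tips at (266,375) and (364,375), chalk at (400,118) and the small wax at (580,250). Descending.

Emit:
{"name": "drive_tool", "arguments": {"targets": [{"tx": 0.1, "ty": -0.03, "tz": -0.7, "wx": 0, "wy": 0, "wz": 0, "claw": 1}, {"tx": 0, "ty": 0, "tz": -1, "wx": 0, "wy": 0, "wz": 0, "claw": 1}, {"tx": 0, "ty": 0, "tz": -1, "wx": 0, "wy": 0, "wz": 0, "claw": 1}, {"tx": 0, "ty": 0, "tz": -0.9, "wx": 0, "wy": 0, "wz": 0, "claw": 1}, {"tx": 0, "ty": 0, "tz": -0.5, "wx": 0, "wy": 0, "wz": 0, "claw": 1}, {"tx": 0, "ty": 0, "tz": -0.2, "wx": 0, "wy": 0, "wz": 0, "claw": 1}, {"tx": 0, "ty": 0, "tz": 0, "wx": 0, "wy": 0, "wz": 0, "claw": 1}, {"tx": 0, "ty": 0, "tz": 0, "wx": 0, "wy": 0, "wz": 0, "claw": 1}], "force": 15}}

```text
clock: 13.35
tool_pos: [0.4723, -0.048, 0.0163]
eef_rot: [0.065, 0.998, 0.0, 0.0]
contact_force: [0.2, 0.2, 0.2]
opening: 0.998
finger_force: 0.0
```

Run:
```python
from h import *
P,im,z=cloud('w5'); hsv=cv2.cvtColor(im,cv2.COLOR_BGR2HSV)
m=(hsv[...,1]>60)&(hsv[...,0]>12)&(hsv[...,0]<40)&(P[...,2]>.005)&(P[...,2]<.02)&(z>0)&(np.hypot(P[...,0]-.5,P[...,1]-.14)<.035)
p=P[m]; print(len(p),p.min(0).round(4),p.max(0).round(4))
for f in ('top0','scene0'):
    P,im,z=cloud(f); b=(P[...,0]>.33)&(P[...,0]<.47)&(P[...,1]>.08)&(P[...,1]<.25)&(P[...,2]>.006)&(P[...,2]<.05)&(z>0)&(im[...,0]>120)
    p=P[b]; print(f,len(p), p.min(0).round(3) if len(p) else '', p.max(0).round(3) if len(p) else '')
```

```text
667 [0.4831 0.1244 0.005 ] [0.5166 0.1587 0.0142]
top0 61 [0.331 0.173 0.006] [0.396 0.214 0.017]
scene0 94 [0.349 0.17  0.006] [0.403 0.213 0.016]
```

Emit:
{"name": "drive_tool", "arguments": {"targets": [{"tx": 0, "ty": 0, "tz": -0.17, "wx": 0, "wy": 0, "wz": 0, "claw": 1}, {"tx": 0, "ty": 0, "tz": 0, "wx": 0, "wy": 0, "wz": 0, "claw": 0.4}, {"tx": 0, "ty": 0, "tz": 0, "wx": 0, "wy": 0, "wz": 0, "claw": 0.2}, {"tx": 0, "ty": 0, "tz": 0, "wx": 0, "wy": 0, "wz": 0, "claw": 0.04}, {"tx": 0, "ty": 0, "tz": 0, "wx": 0, "wy": 0, "wz": 0, "claw": 0.04}, {"tx": 0, "ty": 0, "tz": 0, "wx": 0, "wy": 0, "wz": 0, "claw": 0.04}, {"tx": 0, "ty": 0, "tz": 0, "wx": 0, "wy": 0, "wz": 0, "claw": 0.04}, {"tx": 0, "ty": 0, "tz": 0, "wx": 0, "wy": 0, "wz": 0, "claw": 0.04}], "force": 15}}

```text
clock: 14.15
tool_pos: [0.4721, -0.048, 0.0108]
eef_rot: [0.065, 0.998, 0.0, 0.0]
contact_force: [-0.3, -0.0, 1.6]
opening: 0.52
finger_force: 4.2
```

Emit:
{"name": "drive_tool", "arguments": {"targets": [{"tx": 0, "ty": 0, "tz": 0.3, "wx": 0, "wy": 0, "wz": 0, "claw": 0.04}, {"tx": 0, "ty": 0, "tz": 0.6, "wx": 0, "wy": 0, "wz": 0, "claw": 0.04}, {"tx": 0, "ty": 0, "tz": 0.8, "wx": 0, "wy": 0, "wz": 0, "claw": 0.04}, {"tx": 0, "ty": 0, "tz": 0.8, "wx": 0, "wy": 0, "wz": 0, "claw": 0.04}, {"tx": 0, "ty": 0, "tz": 0.8, "wx": 0, "wy": 0, "wz": 0, "claw": 0.04}, {"tx": 0, "ty": 0, "tz": 0.4, "wx": 0, "wy": 0, "wz": 0, "claw": 0.04}, {"tx": 0, "ty": 0, "tz": 0, "wx": 0, "wy": 0, "wz": 0, "claw": 0.04}, {"tx": 0, "ty": 0, "tz": 0, "wx": 0, "wy": 0, "wz": 0, "claw": 0.04}]}}

```text
clock: 14.95
tool_pos: [0.4717, -0.0481, 0.1217]
eef_rot: [0.065, 0.998, -0.0, 0.0]
contact_force: [-0.2, 0.8, -0.7]
opening: 0.524
finger_force: 3.3
```

Run:
```python
from h import *
s=r.get_state(); print(s['clock'],s['tool_pos'],s['opening'],s['finger_force'],s['q'].round(2))
snap('wrist','w6'); snap('scene','s6')
for f in('w6','s6'):
    P,im,z=cloud(f)
    m=(P[...,0]>.37)&(P[...,0]<.62)&(P[...,1]>-.13)&(P[...,1]<.03)&(P[...,2]>.09)&(P[...,2]<.15)&(z>0)
    q=P[m]
    for lo in np.arange(.38,.60,.02):
        k=q[(q[:,0]>lo)&(q[:,0]<lo+.02)]
        if len(k)>5: print(f,round(lo+.01,3),len(k),np.percentile(k[:,1],[2,98]).round(4),'z',np.percentile(k[:,2],[10,90]).round(4))
```

```text
14.95 [ 0.47171016 -0.04809516  0.12174542] 0.5243986152045533 3.3159679315167523 [ 0.15  0.73 -0.24  2.12  0.48  0.35  0.96]
w6 0.39 2240 [-0.0444 -0.0282] z [0.1238 0.1368]
w6 0.41 2519 [-0.0587 -0.0244] z [0.1224 0.1346]
w6 0.43 2826 [-0.0625 -0.0208] z [0.1232 0.1352]
w6 0.45 4336 [-0.0831 -0.0233] z [0.1212 0.1444]
w6 0.47 5251 [-0.072  -0.0095] z [0.1229 0.145 ]
w6 0.49 803 [-0.0715 -0.0244] z [0.1181 0.1354]
w6 0.51 1040 [-0.0807 -0.0286] z [0.133 0.135]
w6 0.53 586 [-0.0824 -0.028 ] z [0.1162 0.1348]
w6 0.55 155 [-0.0367 -0.0334] z [0.1131 0.1224]
s6 0.39 69 [-0.0436 -0.0287] z [0.115  0.1375]
s6 0.41 87 [-0.0592 -0.024 ] z [0.1154 0.1343]
s6 0.43 142 [-0.0646 -0.0213] z [0.1161 0.1346]
s6 0.45 161 [-0.0853 -0.0228] z [0.1166 0.1381]
s6 0.47 104 [-0.0792 -0.0104] z [0.1173 0.1438]
s6 0.51 11 [-0.082  -0.0765] z [0.1315 0.1363]
s6 0.55 57 [-0.0918 -0.0289] z [0.1166 0.1347]
s6 0.57 102 [-0.0929 -0.0303] z [0.1153 0.1343]
```

View pics/w6.png

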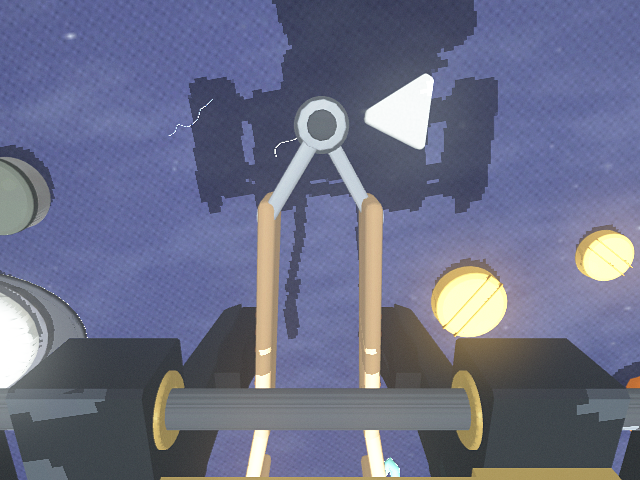

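Tongs are lifted level and centred: hinge at (321,124) and arms at (267,350) and (372,350). Swinging to a heading of -90° on the free side of the wax, where the tube used to stand.

Emit:
{"name": "drive_tool", "arguments": {"targets": [{"tx": 0.06, "ty": 0.57, "tz": 0, "wx": 0, "wy": 0, "wz": -0.085, "claw": 0.04}, {"tx": 0.06, "ty": 0.57, "tz": 0, "wx": 0, "wy": 0, "wz": -0.085, "claw": 0.04}, {"tx": 0.06, "ty": 0.57, "tz": 0, "wx": 0, "wy": 0, "wz": -0.085, "claw": 0.04}, {"tx": 0.06, "ty": 0.57, "tz": 0, "wx": 0, "wy": 0, "wz": -0.085, "claw": 0.04}, {"tx": 0.06, "ty": 0.57, "tz": 0, "wx": 0, "wy": 0, "wz": -0.085, "claw": 0.04}, {"tx": 0.06, "ty": 0.57, "tz": 0, "wx": 0, "wy": 0, "wz": -0.085, "claw": 0.04}, {"tx": 0.06, "ty": 0.57, "tz": 0, "wx": 0, "wy": 0, "wz": -0.085, "claw": 0.04}, {"tx": 0.06, "ty": 0.57, "tz": 0, "wx": 0, "wy": 0, "wz": -0.085, "claw": 0.04}]}}

```text
clock: 15.85
tool_pos: [0.4857, 0.0895, 0.1207]
eef_rot: [0.41, 0.912, -0.001, -0.001]
contact_force: [0.1, 0.4, -1.2]
opening: 0.521
finger_force: 3.3
```

Emit:
{"name": "drive_tool", "arguments": {"targets": [{"tx": 0.06, "ty": 0.57, "tz": 0, "wx": 0, "wy": 0, "wz": -0.085, "claw": 0.04}, {"tx": 0.06, "ty": 0.57, "tz": 0, "wx": 0, "wy": 0, "wz": -0.085, "claw": 0.04}, {"tx": 0.06, "ty": 0.57, "tz": 0, "wx": 0, "wy": 0, "wz": -0.085, "claw": 0.04}, {"tx": 0.06, "ty": 0.57, "tz": 0, "wx": 0, "wy": 0, "wz": -0.085, "claw": 0.04}, {"tx": 0.06, "ty": 0.57, "tz": 0, "wx": 0, "wy": 0, "wz": -0.085, "claw": 0.04}, {"tx": 0.06, "ty": 0.57, "tz": 0, "wx": 0, "wy": 0, "wz": -0.085, "claw": 0.04}, {"tx": 0.06, "ty": 0.57, "tz": 0, "wx": 0, "wy": 0, "wz": -0.085, "claw": 0.04}, {"tx": 0.06, "ty": 0.57, "tz": 0, "wx": 0, "wy": 0, "wz": -0.085, "claw": 0.04}]}}

```text
clock: 16.65
tool_pos: [0.5001, 0.2262, 0.1205]
eef_rot: [0.702, 0.712, -0.001, -0.0]
contact_force: [0.2, 0.1, -1.5]
opening: 0.519
finger_force: 3.3
```

Emit:
{"name": "drive_tool", "arguments": {"targets": [{"tx": 0, "ty": 0, "tz": 0, "wx": 0, "wy": 0, "wz": 0, "claw": 0.04}, {"tx": 0, "ty": 0, "tz": 0, "wx": 0, "wy": 0, "wz": 0, "claw": 0.04}, {"tx": 0, "ty": 0, "tz": 0, "wx": 0, "wy": 0, "wz": 0, "claw": 0.04}, {"tx": 0, "ty": 0, "tz": 0, "wx": 0, "wy": 0, "wz": 0, "claw": 0.04}, {"tx": 0, "ty": 0, "tz": 0, "wx": 0, "wy": 0, "wz": 0, "claw": 0.04}, {"tx": 0, "ty": 0, "tz": 0, "wx": 0, "wy": 0, "wz": 0, "claw": 0.04}, {"tx": 0, "ty": 0, "tz": 0, "wx": 0, "wy": 0, "wz": 0, "claw": 0.04}, {"tx": 0, "ty": 0, "tz": 0, "wx": 0, "wy": 0, "wz": 0, "claw": 0.04}]}}

```text
clock: 17.45
tool_pos: [0.5008, 0.2256, 0.1217]
eef_rot: [0.701, 0.713, 0.0, 0.0]
contact_force: [-0.1, 0.3, -0.7]
opening: 0.523
finger_force: 3.3
```

```bash
cat > tg.py <<'E'
from h import *
import sys
n=sys.argv[1]; s=r.get_state(); print(s['clock'],s['tool_pos'].round(4),s['eef_rot'].round(3),s['opening'],s['finger_force'],s['q'].round(2))
for c in('scene','top','wrist'):
    snap(c,c+n); P,im,z=cloud(c+n); hsv=cv2.cvtColor(im,cv2.COLOR_BGR2HSV)
    w=(hsv[...,0]>5)&(hsv[...,0]<35)&(hsv[...,1]>50)&(z>0)
    t=s['tool_pos']; m=w&(abs(P[...,0]-t[0])<.06)&(P[...,1]>t[1]-.125)&(P[...,1]<t[1]+.09)&(abs(P[...,2]-t[2]-.002)<.013)
    q=P[m]
    for lo in np.arange(t[1]-.12,t[1]+.08,.02):
        k=q[(q[:,1]>lo)&(q[:,1]<lo+.02)]
        if len(k)>6: print(c,round(lo+.01,3),len(k),np.percentile(k[:,0],[2,98]).round(4),np.percentile(k[:,0],[2,98]).mean().round(4),'ymin',k[:,1].min().round(4),'z',np.percentile(k[:,2],90).round(4))
    m=(hsv[...,0]>12)&(hsv[...,0]<35)&(hsv[...,1]>60)&(P[...,2]>.005)&(P[...,2]<.02)&(z>0)&(np.hypot(P[...,0]-.5,P[...,1]-.14)<.035)
    p=P[m]; 
    if len(p): print(c,'wax',len(p),p.min(0).round(4),p.max(0).round(4))
E
python3 tg.py 7
```

```text
17.45 [0.5008 0.2256 0.1217] [0.701 0.713 0.    0.   ] 0.5228254251904517 3.3159847873957915 [-0.6   0.79  0.16  1.91 -0.25  0.46 -0.24]
scene 0.116 17 [0.4716 0.4779] 0.4747 ymin 0.1185 z 0.1357
scene 0.136 27 [0.4702 0.4771] 0.4736 ymin 0.126 z 0.1357
scene 0.196 10 [0.5182 0.5222] 0.5202 ymin 0.1967 z 0.1324
scene 0.216 30 [0.4635 0.5238] 0.4937 ymin 0.2056 z 0.1355
scene 0.236 100 [0.4788 0.5252] 0.502 ymin 0.2257 z 0.1346
scene 0.256 102 [0.479 0.521] 0.5 ymin 0.2457 z 0.1353
scene 0.276 79 [0.4798 0.5206] 0.5002 ymin 0.2657 z 0.1349
scene wax 17 [0.4921 0.1523 0.0051] [0.5056 0.1576 0.0153]
top 0.276 40 [0.4775 0.5172] 0.4974 ymin 0.2664 z 0.1349
wrist 0.156 323 [0.4776 0.5249] 0.5013 ymin 0.1569 z 0.1223
wrist 0.176 143 [0.4732 0.529 ] 0.5011 ymin 0.1685 z 0.1337
wrist 0.196 137 [0.4762 0.526 ] 0.5011 ymin 0.1857 z 0.1339
wrist 0.216 1400 [0.4782 0.5235] 0.5008 ymin 0.2058 z 0.1349
wrist 0.236 2195 [0.479  0.5228] 0.5009 ymin 0.2256 z 0.135
wrist 0.256 2415 [0.4802 0.5215] 0.5008 ymin 0.2456 z 0.1351
wrist 0.276 990 [0.4807 0.5204] 0.5006 ymin 0.2656 z 0.1348
wrist wax 969 [0.4839 0.1259 0.005 ] [0.5165 0.1593 0.0129]
```

View pics/scene7.png

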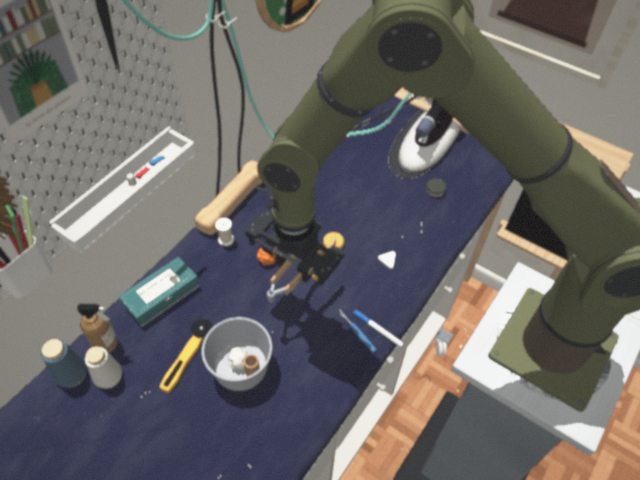

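The scene view shows the tongs held over the wax, hinge at (275,292), with the bin holding both pieces of waste. The centreline is x=0.501 and the wax is at (0.500, 0.142), so going straight down.

Emit:
{"name": "drive_tool", "arguments": {"targets": [{"tx": -0.03, "ty": 0, "tz": -0.5, "wx": 0, "wy": 0, "wz": 0, "claw": 0.04}, {"tx": 0, "ty": 0, "tz": -0.7, "wx": 0, "wy": 0, "wz": 0, "claw": 0.04}, {"tx": 0, "ty": 0, "tz": -0.7, "wx": 0, "wy": 0, "wz": 0, "claw": 0.04}, {"tx": 0, "ty": 0, "tz": -0.6, "wx": 0, "wy": 0, "wz": 0, "claw": 0.04}, {"tx": 0, "ty": 0, "tz": -0.4, "wx": 0, "wy": 0, "wz": 0, "claw": 0.04}, {"tx": 0, "ty": 0, "tz": 0, "wx": 0, "wy": 0, "wz": 0, "claw": 0.04}, {"tx": 0, "ty": 0, "tz": 0, "wx": 0, "wy": 0, "wz": 0, "claw": 0.04}, {"tx": 0, "ty": 0, "tz": 0, "wx": 0, "wy": 0, "wz": 0, "claw": 0.04}]}}

```text
clock: 18.4
tool_pos: [0.5005, 0.2259, 0.0355]
eef_rot: [0.701, 0.713, 0.001, 0.0]
contact_force: [-0.0, 0.6, -0.6]
opening: 0.519
finger_force: 3.3
```

```bash
python3 tg.py 8 | grep -E "^[0-9]|wrist"
```

```text
18.4 [0.5005 0.2259 0.0355] [0.701 0.713 0.001 0.   ] 0.5185572215016508 3.3159148087361245 [-0.57  0.93  0.1   1.94 -0.28  0.28 -0.22]
wrist 0.156 321 [0.4773 0.5245] 0.5009 ymin 0.1573 z 0.0362
wrist 0.176 108 [0.4728 0.5281] 0.5004 ymin 0.168 z 0.0471
wrist 0.196 110 [0.4757 0.5255] 0.5006 ymin 0.1859 z 0.0473
wrist 0.216 1400 [0.4779 0.523 ] 0.5004 ymin 0.206 z 0.0487
wrist 0.236 2197 [0.4787 0.5223] 0.5005 ymin 0.2259 z 0.0488
wrist 0.256 2453 [0.4798 0.5213] 0.5005 ymin 0.2459 z 0.0489
wrist 0.276 908 [0.48 0.52] 0.5 ymin 0.2659 z 0.0486
wrist wax 856 [0.4836 0.1315 0.005 ] [0.5168 0.1598 0.0131]
```

Emit:
{"name": "drive_tool", "arguments": {"targets": [{"tx": 0, "ty": 0, "tz": -0.3, "wx": 0, "wy": 0, "wz": 0, "claw": 0.04}, {"tx": 0, "ty": 0, "tz": -0.3, "wx": 0, "wy": 0, "wz": 0, "claw": 0.04}, {"tx": 0, "ty": 0, "tz": -0.18, "wx": 0, "wy": 0, "wz": 0, "claw": 0.04}, {"tx": 0, "ty": 0, "tz": 0, "wx": 0, "wy": 0, "wz": 0, "claw": 0.04}, {"tx": 0, "ty": 0, "tz": 0, "wx": 0, "wy": 0, "wz": 0, "claw": 0.04}, {"tx": 0, "ty": 0, "tz": 0, "wx": 0, "wy": 0, "wz": 0, "claw": 0.04}, {"tx": 0, "ty": 0, "tz": 0, "wx": 0, "wy": 0, "wz": 0, "claw": 0.04}, {"tx": 0, "ty": 0, "tz": 0, "wx": 0, "wy": 0, "wz": 0, "claw": 0.04}]}}

```text
clock: 19.35
tool_pos: [0.4999, 0.2257, 0.0114]
eef_rot: [0.701, 0.713, 0.0, 0.0]
contact_force: [-0.2, -0.2, -0.1]
opening: 0.519
finger_force: 3.3
```

Emit:
{"name": "drive_tool", "arguments": {"targets": [{"tx": 0, "ty": 0, "tz": 0, "wx": 0, "wy": 0, "wz": 0, "claw": -0.02}, {"tx": 0, "ty": 0, "tz": 0, "wx": 0, "wy": 0, "wz": 0, "claw": -0.08}, {"tx": 0, "ty": 0, "tz": 0, "wx": 0, "wy": 0, "wz": 0, "claw": -0.15}, {"tx": 0, "ty": 0, "tz": 0, "wx": 0, "wy": 0, "wz": 0, "claw": -0.3}, {"tx": 0, "ty": 0, "tz": 0, "wx": 0, "wy": 0, "wz": 0, "claw": -0.4}, {"tx": 0, "ty": 0, "tz": 0, "wx": 0, "wy": 0, "wz": 0, "claw": -0.4}, {"tx": 0, "ty": 0, "tz": 0, "wx": 0, "wy": 0, "wz": 0, "claw": -0.4}, {"tx": 0, "ty": 0, "tz": 0, "wx": 0, "wy": 0, "wz": 0, "claw": -0.4}], "force": 20}}

```text
clock: 20.15
tool_pos: [0.4999, 0.2257, 0.0112]
eef_rot: [0.701, 0.713, 0.0, 0.0]
contact_force: [-0.3, -0.3, -1.1]
opening: 0.43
finger_force: 20.0
```

Opening is 37.8 mm, so the tongs are closed on the wax. Lifting gently.

Emit:
{"name": "drive_tool", "arguments": {"targets": [{"tx": 0, "ty": 0, "tz": 0.2, "wx": 0, "wy": 0, "wz": 0, "claw": -0.4}, {"tx": 0, "ty": 0, "tz": 0.4, "wx": 0, "wy": 0, "wz": 0, "claw": -0.4}, {"tx": 0, "ty": 0, "tz": 0.5, "wx": 0, "wy": 0, "wz": 0, "claw": -0.4}, {"tx": 0, "ty": 0, "tz": 0.5, "wx": 0, "wy": 0, "wz": 0, "claw": -0.4}, {"tx": 0, "ty": 0, "tz": 0.5, "wx": 0, "wy": 0, "wz": 0, "claw": -0.4}, {"tx": 0, "ty": 0, "tz": 0.5, "wx": 0, "wy": 0, "wz": 0, "claw": -0.4}, {"tx": 0, "ty": 0, "tz": 0.5, "wx": 0, "wy": 0, "wz": 0, "claw": -0.4}, {"tx": 0, "ty": 0, "tz": 0.5, "wx": 0, "wy": 0, "wz": 0, "claw": -0.4}]}}

```text
clock: 20.95
tool_pos: [0.5, 0.2258, 0.1213]
eef_rot: [0.701, 0.713, 0.001, 0.0]
contact_force: [0.5, 0.3, -0.5]
opening: 0.426
finger_force: 20.0
```

Emit:
{"name": "drive_tool", "arguments": {"targets": [{"tx": 0, "ty": 0, "tz": 0.4, "wx": 0, "wy": 0, "wz": 0, "claw": -0.4}, {"tx": 0, "ty": 0, "tz": 0.2, "wx": 0, "wy": 0, "wz": 0, "claw": -0.4}, {"tx": 0, "ty": 0, "tz": 0, "wx": 0, "wy": 0, "wz": 0, "claw": -0.4}, {"tx": 0, "ty": 0, "tz": 0, "wx": 0, "wy": 0, "wz": 0, "claw": -0.4}, {"tx": 0, "ty": 0, "tz": 0, "wx": 0, "wy": 0, "wz": 0, "claw": -0.4}, {"tx": 0, "ty": 0, "tz": 0, "wx": 0, "wy": 0, "wz": 0, "claw": -0.4}, {"tx": 0, "ty": 0, "tz": 0, "wx": 0, "wy": 0, "wz": 0, "claw": -0.4}, {"tx": 0, "ty": 0, "tz": 0, "wx": 0, "wy": 0, "wz": 0, "claw": -0.4}]}}

```text
clock: 21.75
tool_pos: [0.4998, 0.2256, 0.137]
eef_rot: [0.701, 0.713, -0.0, -0.0]
contact_force: [0.1, 0.8, -0.9]
opening: 0.427
finger_force: 20.0
```

Run:
```python
from h import *
s=r.get_state(); print(s['clock'],s['tool_pos'],s['opening'],s['finger_force'])
snap('scene','s9'); w=snap('wrist','w9')['image']; t=snap('top','t9')['image']
a=np.load('s9.npz')['im'][200:380,200:400]
cv2.imwrite('pics/c9.png',np.hstack([cv2.resize(w,(400,300)),cv2.resize(a,(333,300))]))
for f in('w9','s9'):
    P,im,z=cloud(f)
    for zl,zh in((.10,.16),(.004,.03)):
        m=(abs(P[...,0]-.5)<.014)&(P[...,1]>.12)&(P[...,1]<.165)&(P[...,2]>zl)&(P[...,2]<zh)&(z>0); p=P[m]
        print(f,zl,len(p),p.mean(0).round(4) if len(p) else '')
```

```text
21.75 [0.49976879 0.22560785 0.13696922] 0.42729695870347373 19.99974654056132
w9 0.1 980 [0.4999 0.1569 0.1315]
w9 0.004 0 
s9 0.1 48 [0.4991 0.1307 0.137 ]
s9 0.004 2 [0.505  0.1536 0.0057]
```

View pics/c9.png

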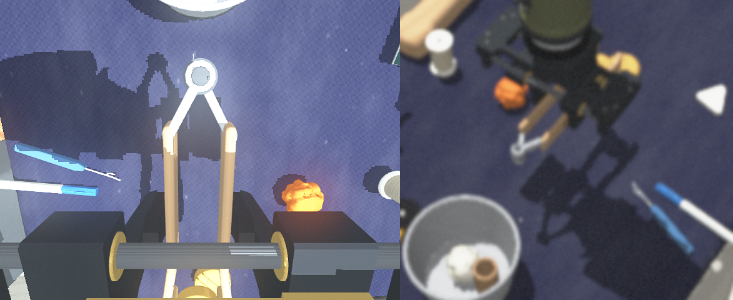

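The wax is in the jaws, at (205,285) in the left half, at about 0.13 m and still. Both pieces of waste are in the bin.

```bash
python3 -c "
from h import *
print(workorder.finish_job())"
```

```text
the job is handed in; nothing more can be done
None
```

The job is handed in, but the hand-in returned no verdict: my last images and readings show the paper ball and tube in the bin and the wax held still in the closed tongs about 12 cm up, at 22 of the 66 s.

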